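# Make up two sampling kits in the lab trays

### The arm

A 6-joint arm with a two-finger parallel gripper is mounted at the origin on the work surface. World frame = base frame: x ahead of the robot, y to its left, z up, the work surface at z = 0. Lengths are in mm, angles in degrees, forces in N, time in s.
With the tool pointing down it reaches from about 375 to 900 mm from the base axis. Payload 3.1 kg.
Tool frame: the origin (TCP) lies at the very end of the fingers, on their centre line; the grasp point (between the pads) lies 19 mm behind it; z points along the fingers, y is the line along which they close (so a half turn about z gives the same grasp; the last joint's range is limited). The gripper opens to 85 mm and grips with 20 to 120 N. Pads are 22 mm wide; open, the fingers measure 114 mm over their backs; the gripper's body (76 mm by 85 mm) begins 54 mm behind the grasp point. The pads swing forward as they close: fully open they stand 13 mm farther back than shut.
Start: joints at [55.319, 30.224, 82.088, -0, 67.689, -10.227], TCP at [258.683, 568.929, 231.31] pointing down, gripper open.
Joint ranges: [-176.69, 176.69], [-43.24, 126.21], [12.49, 139.97], [-82, 262], [0, 151.66], [-163.58, 163.58]. Speed limits (degrees/s): [159.86, 159.86, 180, 180, 180, 180].

### API

Orientations are given as [roll, pitch, yaw] about the fixed x, y, z axes, in that order (R = Rz(yaw) Ry(pitch) Rx(roll)).
In Python, from bench import bot gives the robot as it stands. The module is installed in compiled form; this text tells all that it offers.
- The arm moves only by the tool step_arm, never from a script. Its argument "deltas" is a list of rows, each an object with "dp": the shift along the tool's x, y, z in units of 40 mm (1.0 is 40 mm), a list of three; "delta_rot": the turn, a rotation vector about the tool's x, y, z in units of 5 degrees (1.0 is 5 degrees), a list of three; "jaw": the finger opening in mm, from 0 to 85.4. A call has exactly 5 rows; each row shifts and turns the commanded pose from where the row before left it, along the tool's axes as they then stand; what a row does not reach is not made up. A row lasts 1/10 s, in which the tool goes at most 50 mm and 8.59 degrees, less where a joint would pass 70% of its speed; a pose out of reach is approached as far as the arm can. A call is refused whole if a number of a shift passes 1 or a number of a turn 1, either way. A call with a gripper value outside its range is refused whole. The fingers move at their own pace and stop on an object; the grip force is fixed at half the most. Time passes only in rows, so rows that do not move let the fingers close, or fill a call up. It gives the time, the measured TCP pose, the force, the opening and the grip force at its end, in the units of the state.
- bot.get_state(): the state, without advancing time (a new reading comes with each control period).
- bot.snapshot(name): name is "side" or "top"; returns the picture (400x640x3 uint8, red, green, blue); there is no depth.
- bot.camera_params(name): a dict with "fx", "fy", "cx", "cy" (pixels), "k1" (the pictures are not rectified: a ray, as slopes to the right and down, at radius r is drawn at 1 + k1 r^2 times it, then the intrinsics apply), "T" (4x4, takes a point from camera to world coordinates). Camera axes: x right, y down, z forward; pixel columns grow to the right and rows downward; lengths in mm; the calibration is good to about 2 mm. A picture is of the moment at which its call begins. camera_params takes no time and is no camera call.
- bot.sign_off(): hands the job in; it is judged then, once.
The state is a dict: "clock": time; "q": joint angles; "dq": joint speeds; "effort": joint torques, N m; "position": TCP position; "ee_rot": TCP orientation; "contact_force": force on the tool from outside, world axes, zero at the start; "moment": the same for the moment, N m; "width": finger opening in mm; "grasp_force": force on a finger pad.
Only numpy, scipy, OpenCV 4.12 (cv2) and the standard library are available. Lean on these libraries where they do the work, as an engineer would, in place of code of your own. Each camera call takes 0.05 s, during which the arm holds its last target. There are 200 camera calls.

### The job

Make up the two sampling kits from the stock on the bench. The tray with two compartments gets one low lidded jar and the oblong tip box; the tray with three compartments gets the tall round bottle in its middle compartment, with the other lidded jar and the small vial in the compartments at its two ends. Stand each thing upright in the middle of its own compartment, either of the two where there is a choice, and leave the square bottle, the open beaker and the rubber stopper where they stand.

Things in the scene. Friction and masses are not known exactly. Their poses are not given: they have to be found in the camera images.
- tray2: shallow tray (grey floor, white walls) with TWO compartments side by side along its long (y) axis, fixed to the bench, 86 mm (x) by 169 mm (y) outside. Top of floor at z = 4 mm, walls and divider 3 mm thick, rims 12 mm above the bench. Each compartment is 80 by 80 mm inside; centres at y = +41.5 and -41.5 mm, x = 0 in the tray's frame. Origin: centre of the underside, z up.
- tray3: shallow tray (grey floor, white walls) with THREE square compartments in a row along its long (y) axis, fixed to the bench, 86 mm (x) by 252 mm (y) outside. Floor, walls and rims as on the other tray (floor top 4 mm, walls 3 mm, rims 12 mm). Compartments 80 by 80 mm inside; centres at y = +83, 0 and -83 mm, x = 0 in the tray's frame. Origin: centre of the underside, z up.
- jar_a: one of two identical low round jars with a flat closed lid: white body 44 mm across, grey lid 48 mm across from 38 mm up to the top at 55 mm; about 60 g. Loose, upright. Origin: centre of the underside, z up.
- jar_b: one of two identical low round jars with a flat closed lid: white body 44 mm across, grey lid 48 mm across from 38 mm up to the top at 55 mm; about 60 g. Loose, upright. Origin: centre of the underside, z up.
- bottle: tall round bottle, amber glass with a white cap: body 32 mm across up to 55 mm, shoulder narrowing to the cap, which is 22 mm across from 63 mm to the top at 85 mm; about 70 g. The tallest of the stock. Loose, upright. Origin: centre of the underside, z up.
- vial: small slim round vial, amber glass 24 mm across up to 41 mm, then a white cap 22 mm across to the top at 55 mm; about 30 g. Loose, upright. Origin: centre of the underside, z up.
- tipbox: oblong closed box for pipette tips, 62 mm (its x) by 42 mm (its y), 50 mm high, white with a grey lid and dark seam; about 80 g. Loose, any yaw. It fits a compartment at any yaw. Origin: centre of the underside, z up.
- square_bottle: stock that stays: square amber bottle, 36 by 36 mm, body 52 mm high, white round cap 24 mm across to 70 mm; loose. Origin: centre of the underside, z up.
- beaker: stock that stays: open white ceramic beaker without lid, 52 mm across the rim, 55 mm high; loose. Origin: centre of the underside, z up.
- stopper: stock that stays: black rubber stopper, a cone 44 mm across at the foot, 34 mm at the top, 32 mm high; loose. Origin: centre of the underside, z up.
There are look-alikes about, which are no part of the job. What is shaped like the jar_a but green is not meant. What is shaped like the bottle but blue is not meant.

How it is judged (in metres and radians):
At the end, for the whole second after the job is handed in: Two-part tray: a jar and the tip box; three-part tray: bottle in the middle, the other jar and the vial at the ends. Each within 15 mm of its compartment's centre in tray x and y, on the floor, upright within 0.12 rad, at rest. Square bottle, beaker, stopper: within 30 mm, upright (x of bottle in the frame of tray3 between -0.015 and 0.015 m and y of bottle in the frame of tray3 between -0.015 and 0.015 m and z of bottle in the frame of tray3 between 0.001 and 0.009 m and ((x of tipbox in the frame of tray2 between -0.015 and 0.015 m and y of tipbox in the frame of tray2 between 0.0265 and 0.0565 m and z of tipbox in the frame of tray2 between 0.001 and 0.009 m) or (x of tipbox in the frame of tray2 between -0.015 and 0.015 m and y of tipbox in the frame of tray2 between -0.0565 and -0.0265 m and z of tipbox in the frame of tray2 between 0.001 and 0.009 m)) and ((x of vial in the frame of tray3 between -0.015 and 0.015 m and y of vial in the frame of tray3 between 0.068 and 0.098 m and z of vial in the frame of tray3 between 0.001 and 0.009 m) or (x of vial in the frame of tray3 between -0.015 and 0.015 m and y of vial in the frame of tray3 between -0.098 and -0.068 m and z of vial in the frame of tray3 between 0.001 and 0.009 m)) and ((((x of jar_a in the frame of tray2 between -0.015 and 0.015 m and y of jar_a in the frame of tray2 between 0.0265 and 0.0565 m and z of jar_a in the frame of tray2 between 0.001 and 0.009 m) or (x of jar_a in the frame of tray2 between -0.015 and 0.015 m and y of jar_a in the frame of tray2 between -0.0565 and -0.0265 m and z of jar_a in the frame of tray2 between 0.001 and 0.009 m)) and ((x of jar_b in the frame of tray3 between -0.015 and 0.015 m and y of jar_b in the frame of tray3 between 0.068 and 0.098 m and z of jar_b in the frame of tray3 between 0.001 and 0.009 m) or (x of jar_b in the frame of tray3 between -0.015 and 0.015 m and y of jar_b in the frame of tray3 between -0.098 and -0.068 m and z of jar_b in the frame of tray3 between 0.001 and 0.009 m))) or (((x of jar_b in the frame of tray2 between -0.015 and 0.015 m and y of jar_b in the frame of tray2 between 0.0265 and 0.0565 m and z of jar_b in the frame of tray2 between 0.001 and 0.009 m) or (x of jar_b in the frame of tray2 between -0.015 and 0.015 m and y of jar_b in the frame of tray2 between -0.0565 and -0.0265 m and z of jar_b in the frame of tray2 between 0.001 and 0.009 m)) and ((x of jar_a in the frame of tray3 between -0.015 and 0.015 m and y of jar_a in the frame of tray3 between 0.068 and 0.098 m and z of jar_a in the frame of tray3 between 0.001 and 0.009 m) or (x of jar_a in the frame of tray3 between -0.015 and 0.015 m and y of jar_a in the frame of tray3 between -0.098 and -0.068 m and z of jar_a in the frame of tray3 between 0.001 and 0.009 m)))) and angle between each of jar_a, jar_b, bottle, vial, tipbox's own z axis and vertical below 0.12 rad and linear speed of each of jar_a, jar_b, bottle, vial, tipbox below 0.02 m/s and distance of each of square_bottle, beaker, stopper from where it was at the start of the episode below 0.03 m and angle between each of square_bottle, beaker, stopper's own z axis and vertical below 0.3 rad); the robot touches nothing.
It fails at once if the square bottle, the beaker or the stopper is pushed more than 30 mm from its place or tipped over (not (distance of each of square_bottle, beaker, stopper from where it was at the start of the episode below 0.03 m and angle between each of square_bottle, beaker, stopper's own z axis and vertical below 0.3 rad)).
It also fails if it takes over 136 s, if anything falls off the work surface, if the arm or the gripper's body presses on something with over 40 N, if the wrist force passes 120 N, or if a joint passes its speed limit or range.

## Working session

There is one attempt and no reset: what is moved stays moved. The work goes in short steps, Python scripts to look and compute and a tool call to move; the robot and the scene stay as the last step left them, time stands still between calls to the robot, and variables do not carry over. Pictures are saved under pics/ and viewed, at most 14 in all, crops included, and the job is handed in when it is done.

Besides the shell and the picture viewer there is one more tool, called after "Request:" in YAML: its name, and indented under it one key for each argument. step_arm: Moves the arm, as the interface text tells. Its arguments: {"type":"object","properties":{"deltas":{"type":"array"}},"required":["deltas"]}

```bash
mkdir -p pics; python3 - <<'E'
from bench import bot
import cv2
for n in("top","side"):
    im=bot.snapshot(n); cv2.imwrite(f"pics/{n}0.png",im[:,:,::-1]); p=bot.camera_params(n); print(n,p)
s=bot.get_state(); print(s)
E
```

```text
top {'fx': 504.73273051838885, 'fy': 504.73273051838885, 'cx': 314.758928514581, 'cy': 201.584620823998, 'k1': -0.14124783153121748, 'T': array([[ 8.57718574e-03, -9.98250565e-01,  5.84999307e-02,
         4.60950124e+02],
       [-9.99936086e-01, -8.13133047e-03,  7.85526234e-03,
        -1.29002865e+01],
       [-7.36583780e-03, -5.85635677e-02, -9.98256507e-01,
         1.61350440e+03],
       [ 0.00000000e+00,  0.00000000e+00,  0.00000000e+00,
         1.00000000e+00]])}
side {'fx': 448.64042755173995, 'fy': 448.64042755173995, 'cx': 329.8622779837101, 'cy': 199.88441849543938, 'k1': -0.024327855941117076, 'T': array([[ 8.45502929e-01, -3.44561576e-01,  4.07924157e-01,
         1.04593350e+02],
       [-5.33862526e-01, -5.60859410e-01,  6.32793431e-01,
        -7.07115365e+02],
       [ 1.07518004e-02, -7.52804120e-01, -6.58156787e-01,
         8.00896752e+02],
       [ 0.00000000e+00,  0.00000000e+00,  0.00000000e+00,
         1.00000000e+00]])}
{'clock': 0.1, 'q': array([ 5.53188094e+01,  3.02757521e+01,  8.21493474e+01, -5.35678222e-06,
        6.76866796e+01, -1.02276354e+01]), 'dq': array([-0.10106539, -0.07755603, -0.08672197, -0.02380938,  0.12598494,
       -0.00256538]), 'effort': array([ 1.93675933e-04, -4.43306887e+01, -1.78587967e+01, -1.68657016e-04,
        3.92538888e-03,  1.91641408e-05]), 'position': array([258.33299278, 568.41778354, 230.40711076]), 'ee_rot': array([-1.79889996e+02, -1.98425372e-02,  1.55546428e+02]), 'contact_force': array([0.1605411 , 0.42896875, 0.81562298]), 'moment': array([-0.02377815, -0.01576201,  0.0216971 ]), 'grasp_force': 0.0, 'width': 85.64731440487974}
```

View pics/top0.png

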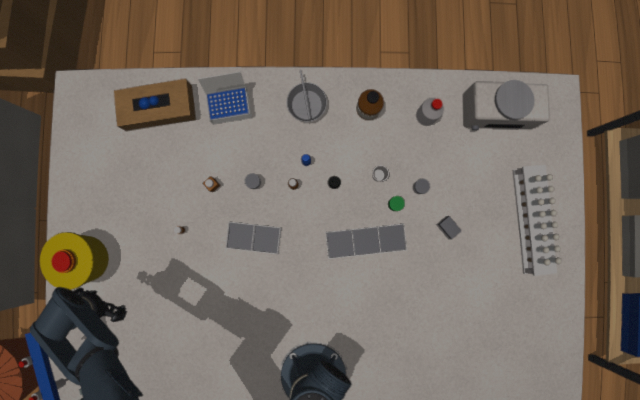

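View pics/side0.png

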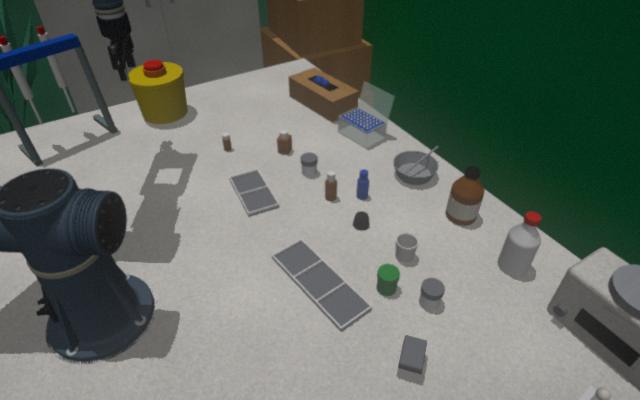

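Top view: tray2 (253,237), tray3 (366,240). Candidates:
- Jars: grey lids (253,181) and (421,186). Not green (397,203), the open beaker (380,174) or the black stopper (334,182).
- Bottle: amber with white cap (293,184). Not blue (306,160) or the square one (211,184).
- Vial: (182,230).
- Tip box: (449,228).

Next is a close crop to check these choices.

```bash
python3 - <<'E'
import cv2,numpy as np
a=cv2.imread("pics/top0.png")[140:265,165:475]; b=cv2.imread("pics/side0.png")[120:380,210:460]
a=cv2.resize(a,(800,323),interpolation=cv2.INTER_CUBIC); cv2.imwrite("pics/c1.png",a)
cv2.imwrite("pics/c2.png",cv2.resize(b,(575,598),interpolation=cv2.INTER_CUBIC))
E
```

```text
(no output)
```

View pics/c1.png

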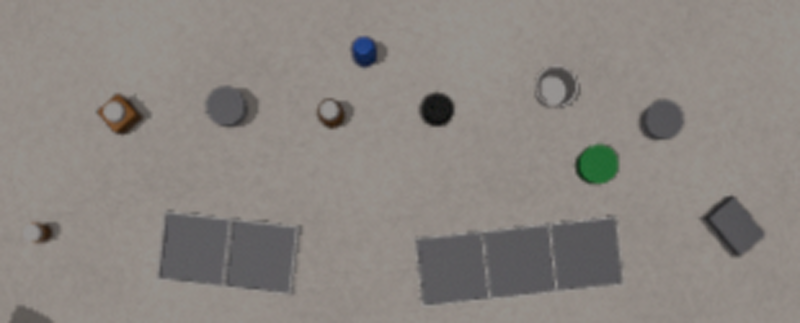

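View pics/c2.png

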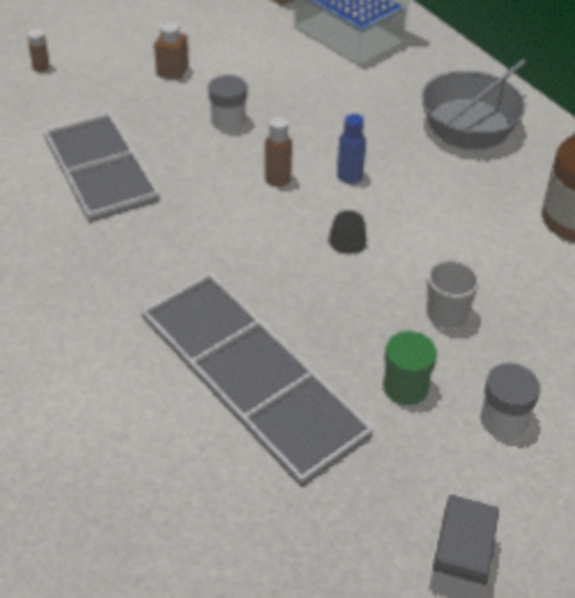

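The crops confirm the choice: grey lids at top (253,181) and (421,186), amber round bottle (293,184), vial (181,230), tip box (449,228). Now I'll measure them.

```bash
cat > h.py <<'E'
from bench import bot
import cv2,numpy as np
def ray(n,uv):
    p=bot.camera_params(n);f=[[p["fx"],0,p["cx"]],[0,p["fy"],p["cy"]],[0,0,1]]
    x=cv2.undistortPointsIter(np.array(uv,float).reshape(-1,1,2),np.array(f),np.array([p["k1"],0,0,0,0]),None,None,(3,100,1e-10)).reshape(-1,2)
    T=p["T"];d=np.c_[x,np.ones(len(x))]@T[:3,:3].T
    return T[:3,3],d
def plane(n,uv,z):
    o,d=ray(n,uv);return o+d*((z-o[2])/d[:,2])[:,None]
def cross2(a,b):
    (o,d),(p,e)=ray("top",[a]),ray("side",[b]);d,e=d[0],e[0]
    s=np.linalg.lstsq(np.c_[d,-e],p-o,rcond=None)[0];A,B=o+s[0]*d,p+s[1]*e
    return (A+B)/2,np.linalg.norm(A-B)
def blobs(mask,x0,y0,x1,y1):
    m=np.zeros(mask.shape,np.uint8);m[y0:y1,x0:x1]=mask[y0:y1,x0:x1]
    n,l,s,c=cv2.connectedComponentsWithStats(m)
    return [(c[i],s[i,4],s[i,:4],l==i) for i in range(1,n) if s[i,4]>8]
E
python3 - <<'E'
from h import *
t=cv2.imread("pics/top0.png");s=cv2.imread("pics/side0.png")
for im,pts in((t,[(253,181),(421,186),(449,228),(293,183),(292,187),(181,230),(211,183),(250,237),(270,195),(261,184)]),(s,[(309,159),(431,287),(414,350),(331,176),(226,136),(330,188),(320,282),(380,280)])):
    for p in pts: print(p,im[p[1],p[0]],end=' ')
    print()
g=cv2.cvtColor(t,cv2.COLOR_BGR2GRAY);
for th in(95,105,115):
    print(th)
    for r in [(235,165,275,200),(405,170,440,205),(432,210,470,248),(220,215,290,260),(320,215,412,262)]:
        for c,a,b,l in blobs((g<th).astype(np.uint8),*r): print(c.round(1),a,b)
for nm,im in(("top",t),("side",s)):
    h=cv2.cvtColor(im,cv2.COLOR_BGR2HSV)
    w=((h[...,2]>165)&(h[...,1]<60)).astype(np.uint8)
    am=((h[...,1]>90)&(h[...,0]<20)).astype(np.uint8)
    for r in ([(280,170,305,200),(170,220,195,240)] if nm=="top" else [(320,168,345,205),(215,128,240,155)]):
        print(nm,"white",[(c.round(1),a,b) for c,a,b,l in blobs(w,*r)],"amber",[(c.round(1),a,b) for c,a,b,l in blobs(am,*r)])
E
```

```text
(253, 181) [92 89 91] (421, 186) [89 86 85] (449, 228) [89 85 87] (293, 183) [144 146 149] (292, 187) [26 41 61] (181, 230) [59 64 73] (211, 183) [139 139 143] (250, 237) [95 92 93] (270, 195) [132 138 145] (261, 184) [80 83 87] 
(309, 159) [105 102 101] (431, 287) [105 101 101] (414, 350) [103 101  98] (331, 176) [120 120 121] (226, 136) [136 137 137] (330, 188) [60 70 87] (320, 282) [105 104 103] (380, 280) [58 78 57] 
95
[254.5 181. ] 217 [246 174  18  15]
[420.7 186.3] 192 [413 179  17  15]
[448.3 227.1] 317 [437 216  24  23]
[239.1 235.7] 499 [227 224  25  25]
[265. 239.] 502 [253 226  25  26]
[391.8 237.9] 563 [379 225  26  27]
[366.1 240.8] 561 [353 228  27  26]
[339.9 243.7] 559 [327 231  27  26]
105
[254.6 180.9] 250 [245 174  20  15]
[420.8 186.2] 205 [413 179  17  15]
[448.5 227.1] 334 [436 216  25  23]
[239.6 236. ] 593 [227 223  26  27]
[265.3 239. ] 606 [252 226  27  27]
[365.8 240.8] 1849 [327 225  79  33]
115
[254.4 180.8] 263 [245 173  20  17]
[420.8 186.1] 221 [412 178  18  16]
[448.4 227.2] 356 [436 216  25  24]
[253.1 237.5] 1297 [226 223  56  31]
[365.7 240.8] 1954 [326 223  80  35]
top white [] amber [(array([294.4, 186.4]), np.int32(18), array([290, 183,   8,   6], dtype=int32))]
top white [] amber [(array([182.4, 229.6]), np.int32(14), array([181, 227,   4,   6], dtype=int32))]
side white [(array([332.8, 183.9]), np.int32(529), array([320, 168,  25,  37], dtype=int32))] amber [(array([330.4, 183.1]), np.int32(16), array([327, 182,   8,   3], dtype=int32))]
side white [(array([227., 140.]), np.int32(502), array([215, 128,  25,  27], dtype=int32))] amber []
```

```bash
python3 - <<'E'
from h import *
t=cv2.imread("pics/top0.png");s=cv2.imread("pics/side0.png")
def cr(im,x,y):return cv2.resize(im[y:y+30,x:x+40],(400,300),interpolation=cv2.INTER_NEAREST)
cv2.imwrite("pics/c3.png",cv2.convertScaleAbs(np.vstack([np.hstack([cr(t,274,170),cr(t,162,215)]),np.hstack([cr(s,310,172),cr(s,207,128)])]),alpha=1.3))
def neu(im,th,d):
    im=im.astype(int);return ((im.mean(2)<th)&(im[...,2]-im[...,0]<d)).astype(np.uint8)
for n,im,z,rs in(("top",t,55,[(240,168,268,195),(405,170,440,205)]),("top",t,50,[(432,210,470,248)]),("side",s,46,[(295,148,325,180),(418,274,448,305)])):
    for r in rs:
        for c,a,b,l in blobs(neu(im,118,3),*r): print(n,c.round(1),a,b,plane(n,[c],z).round(1))
for r,d in (((280,170,305,200),"top"),((170,220,195,240),"top"),((320,168,345,205),"side"),((215,128,240,158),"side")):
    im=t if d=="top" else s
    h=cv2.cvtColor(im,cv2.COLOR_BGR2HSV)
    for c,a,b,l in blobs((h[...,2]<105).astype(np.uint8),*r): print(d,"dark",c.round(1),a,b)
    for c,a,b,l in blobs(((h[...,1]<12)&(h[...,2]>100)).astype(np.uint8),*r): print(d,"neutral",c.round(1),a,b)
# trays
for r,L in(((220,215,290,260),(80,80)),((320,215,412,262),(80,80))):
    m=[x for x in blobs(neu(t,103,5),*r)]
    for c,a,b,l in m: print("floor",c.round(1),a,plane("top",[c],4).round(1))
E
```

```text
top [252.5 180.9] 179 [245 174  16  15] [[615.2 193.7  55. ]]
top [421.2 186.1] 181 [414 179  16  15] [[ 603.3 -331.8   55. ]]
top [449.2 227.1] 272 [439 217  22  22] [[ 476.2 -420.8   50. ]]
side [308.9 164.1] 310 [301 153  16  25] [[603.8 178.9  46. ]]
side [431.3 291.7] 525 [420 278  24  27] [[ 597.5 -337.4   46. ]]
top dark [295.6 184.6] 74 [288 179  14  11]
top neutral [292.3 182.1] 27 [290 179   6   7]
top dark [183.2 229.2] 50 [180 226   8   8]
top neutral [176.7 229.8] 24 [174 228   7   5]
side dark [330.8 190.4] 203 [326 179  11  23]
side neutral [333.  183.3] 461 [320 168  25  37]
side dark [226.9 144.4] 83 [223 137   9  14]
side neutral [227.1 141.6] 399 [215 128  25  30]
floor [239.5 236. ] 588 [[443.1 239.5   4. ]]
floor [265.2 239. ] 600 [[434.4 156.7   4. ]]
floor [365.9 240.8] 1826 [[ 431.4 -164.1    4. ]]
```

View pics/c3.png

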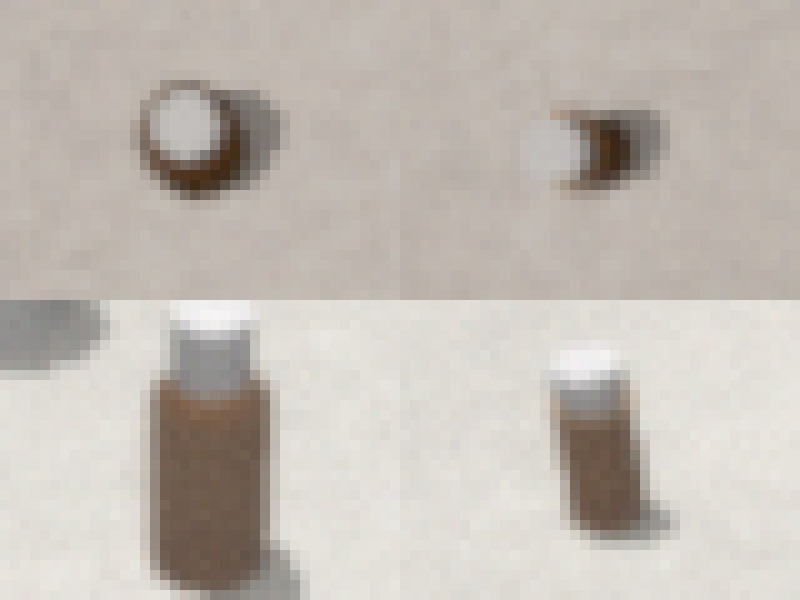

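The enlargement shows the bottle cap centred at top (292.0,182.0) and the vial cap at top (176.8,230.0). In the side view the bodies are at (330.7,190.5) and (227,144.5). Now for world positions, cross-checked in the side view.

```bash
cat >> h.py <<'E'
def proj(n,P):
    p=bot.camera_params(n);W=np.linalg.inv(p["T"]);
    f=np.array([[p["fx"],0,p["cx"]],[0,p["fy"],p["cy"]],[0,0,1]])
    return cv2.projectPoints(np.array(P,float).reshape(-1,1,3),cv2.Rodrigues(W[:3,:3])[0],W[:3,3],f,np.array([p["k1"],0,0,0]))[0].reshape(-1,2)
E
python3 - <<'E'
from h import *
t=cv2.imread("pics/top0.png")
for n,uv,z,zm in(("jarA",(252.5,180.9),55,46),("jarB",(421.2,186.1),55,46),("bottle",(292,182),85,28),("vial",(176.8,230),55,20),("box",(449.2,227.1),50,50)):
    P=plane("top",[uv],z)[0];P2=P.copy();P2[2]=zm
    print(n,P.round(1),"side mid pred",proj("side",[P2]).round(1))
    if n in("bottle","vial"):
        b={"bottle":(330.7,190.5),"vial":(227,144.5)}[n];print("  side plane",plane("side",[b],zm).round(1))
im=t.astype(int);m=((im.mean(2)<118)&(im[...,2]-im[...,0]<3)).astype(np.uint8)
l=blobs(m,432,210,470,248)[0][3]
ys,xs=np.nonzero(l);W=plane("top",np.c_[xs,ys],50)[:,:2]
w,v=np.linalg.eigh(np.cov(W.T));print("box long axis",np.degrees(np.arctan2(v[1,1],v[0,1])),"len",np.sqrt(12*w),cv2.minAreaRect(W.astype(np.float32)))
m=((im.mean(2)<97)).astype(np.uint8)
for c,a,b,l in blobs(m,320,215,412,262)+blobs(m,220,215,290,260): print(a,plane("top",[c],4).round(1))
# side lid a
s=cv2.imread("pics/side0.png").astype(int)
for th in(110,125,135):
  for r in((295,148,325,180),(418,274,448,305)):
    for c,a,b,l in blobs((s.mean(2)<th).astype(np.uint8),*r): print(th,c.round(1),a,b)
E
```

```text
jarA [615.2 193.6  55. ] side mid pred [[309.7 160.2]]
jarB [ 603.3 -331.7   55. ] side mid pred [[431.6 288.6]]
bottle [609.7  68.9  85. ] side mid pred [[331.5 189.7]]
  side plane [[606.   67.2  28. ]]
vial [459.8 429.6  55. ] side mid pred [[227.5 144. ]]
  side plane [[457.3 427.7  20. ]]
box [ 476.2 -420.8   50. ] side mid pred [[412.7 349.4]]
box long axis -137.24462079521123 len [43.74484973 61.09678706] ((476.0689392089844, -420.64215087890625), (62.109092712402344, 45.51390075683594), 39.18377685546875)
576 [[ 441.6 -246.8    4. ]]
576 [[ 431.7 -164.5    4. ]]
579 [[421.6 -81.3   4. ]]
548 [[442.9 240.4   4. ]]
552 [[434.3 157.3   4. ]]
110 [309.1 163.3] 270 [301 153  17  24]
110 [431.3 291.9] 518 [420 279  24  26]
125 [309.4 165.4] 383 [301 153  19  26]
125 [431.5 292. ] 577 [419 278  26  27]
135 [309.5 165.4] 394 [300 153  20  26]
135 [431.5 292. ] 593 [419 278  26  27]
```

Request:
step_arm:
  deltas:
    - {"dp":[0,0,0.5],"delta_rot":[0,0,1],"jaw":70}
    - {"dp":[0,0,0.5],"delta_rot":[0,0,1],"jaw":70}
    - {"dp":[0,0,0.5],"delta_rot":[0,0,1],"jaw":70}
    - {"dp":[0,0,0.5],"delta_rot":[0,0,1],"jaw":70}
    - {"dp":[0,0,0.4],"delta_rot":[0,0,1],"jaw":70}

```text
clock: 0.6
position: [258.2, 568.2, 133.6]
ee_rot: [-179.9, 0.0, 130.3]
contact_force: [-0.3, -0.6, 0.0]
width: 70.1
grasp_force: 0.0
```

Request:
step_arm:
  deltas:
    - {"dp":[0,0,0],"delta_rot":[0,0,1],"jaw":70}
    - {"dp":[0,0,0],"delta_rot":[0,0,1],"jaw":70}
    - {"dp":[0,0,0],"delta_rot":[0,0,1],"jaw":70}
    - {"dp":[0,0,0],"delta_rot":[0,0,1],"jaw":70}
    - {"dp":[0,0,0],"delta_rot":[0,0,1],"jaw":70}

```text
clock: 1.1
position: [258.5, 568.6, 134.8]
ee_rot: [-179.9, 0.0, 105.3]
contact_force: [0.4, 0.6, 0.1]
width: 70.4
grasp_force: 0.0
```

Request:
step_arm:
  deltas:
    - {"dp":[0,0,0],"delta_rot":[0,0,1],"jaw":70}
    - {"dp":[0,0,0],"delta_rot":[0,0,1],"jaw":70}
    - {"dp":[0,0,0],"delta_rot":[0,0,1],"jaw":70}
    - {"dp":[0,0,0],"delta_rot":[0,0,0.1],"jaw":70}
    - {"dp":[0,0,0],"delta_rot":[0,0,0],"jaw":70}

```text
clock: 1.6
position: [258.5, 568.7, 135.0]
ee_rot: [-180.0, 0.0, 90.1]
contact_force: [-0.3, 0.8, 0.9]
width: 70.2
grasp_force: 0.0
```

Request:
step_arm:
  deltas:
    - {"dp":[-0.5,0.7,0],"delta_rot":[0,0,0],"jaw":60}
    - {"dp":[-0.7,1.0,0],"delta_rot":[0,0,0],"jaw":60}
    - {"dp":[-0.7,1.0,0],"delta_rot":[0,0,0],"jaw":60}
    - {"dp":[-0.7,1.0,0],"delta_rot":[0,0,0],"jaw":60}
    - {"dp":[-0.7,1.0,0],"delta_rot":[0,0,0],"jaw":60}

```text
clock: 2.1
position: [448.1, 435.9, 135.3]
ee_rot: [-180.0, -0.0, 90.2]
contact_force: [0.4, 1.3, 0.1]
width: 59.7
grasp_force: 0.0
```

Request:
step_arm:
  deltas:
    - {"dp":[-0.2,0.3,0.3],"delta_rot":[0,0,0],"jaw":60}
    - {"dp":[0,0,0.7],"delta_rot":[0,0,0],"jaw":60}
    - {"dp":[0,0,0.5],"delta_rot":[0,0,0],"jaw":60}
    - {"dp":[0,0,0],"delta_rot":[0,0,0],"jaw":60}
    - {"dp":[0,0,0],"delta_rot":[0,0,0],"jaw":60}

```text
clock: 2.6
position: [458.1, 429.3, 74.9]
ee_rot: [-179.9, 0.0, 90.1]
contact_force: [-0.0, 0.7, 1.0]
width: 59.8
grasp_force: 0.0
```

Request:
step_arm:
  deltas:
    - {"dp":[0,0,0.7],"delta_rot":[0,0,0],"jaw":60}
    - {"dp":[0,0,0.5],"delta_rot":[0,0,0],"jaw":60}
    - {"dp":[0,0,0.3],"delta_rot":[0,0,0],"jaw":60}
    - {"dp":[0,0,0],"delta_rot":[0,0,0],"jaw":10}
    - {"dp":[0,0,0],"delta_rot":[0,0,0],"jaw":10}

```text
clock: 3.1
position: [459.2, 429.7, 16.2]
ee_rot: [179.9, -0.0, 90.1]
contact_force: [0.4, 0.2, -0.5]
width: 31.5
grasp_force: 0.0
```

Request:
step_arm:
  deltas:
    - {"dp":[0,0,0],"delta_rot":[0,0,0],"jaw":10}
    - {"dp":[0,0,0],"delta_rot":[0,0,0],"jaw":10}
    - {"dp":[0,0,0],"delta_rot":[0,0,0],"jaw":10}
    - {"dp":[0,0,0],"delta_rot":[0,0,0],"jaw":10}
    - {"dp":[0,0,0],"delta_rot":[0,0,0],"jaw":10}

```text
clock: 3.6
position: [459.7, 429.8, 16.8]
ee_rot: [179.9, -0.1, 90.0]
contact_force: [-1.1, 0.3, 5.8]
width: 22.5
grasp_force: 58.9
```

Request:
step_arm:
  deltas:
    - {"dp":[0,0,-0.4],"delta_rot":[0,0,0],"jaw":10}
    - {"dp":[0,0,-0.8],"delta_rot":[0,0,0],"jaw":10}
    - {"dp":[0,0,-1],"delta_rot":[0,0,0],"jaw":10}
    - {"dp":[-0.6,0,0],"delta_rot":[0,0,0],"jaw":10}
    - {"dp":[-1,0,0],"delta_rot":[0,0,0],"jaw":10}

```text
clock: 4.1
position: [460.4, 367.0, 106.2]
ee_rot: [179.6, -0.2, 90.2]
contact_force: [0.2, -0.8, -1.0]
width: 21.9
grasp_force: 58.8
```

Request:
step_arm:
  deltas:
    - {"dp":[-1,-0.1,0],"delta_rot":[0,0,0],"jaw":10}
    - {"dp":[-1,-0.1,0],"delta_rot":[0,0,0],"jaw":10}
    - {"dp":[-1,-0.1,0],"delta_rot":[0,0,0],"jaw":10}
    - {"dp":[-1,-0.1,0],"delta_rot":[0,0,0],"jaw":10}
    - {"dp":[-1,-0.1,0],"delta_rot":[0,0,0],"jaw":10}

```text
clock: 4.6
position: [438.8, 163.6, 104.2]
ee_rot: [179.9, 0.0, 90.1]
contact_force: [0.5, -0.8, -0.8]
width: 21.6
grasp_force: 58.8
```

Request:
step_arm:
  deltas:
    - {"dp":[-1,-0.1,0],"delta_rot":[0,0,0],"jaw":10}
    - {"dp":[-1,-0.1,0],"delta_rot":[0,0,0],"jaw":10}
    - {"dp":[-1,-0.1,0],"delta_rot":[0,0,0],"jaw":10}
    - {"dp":[-1,-0.1,0],"delta_rot":[0,0,0],"jaw":10}
    - {"dp":[-1,-0.1,0],"delta_rot":[0,0,0],"jaw":10}

```text
clock: 5.1
position: [419.0, -36.6, 104.1]
ee_rot: [179.9, 0.0, 90.1]
contact_force: [1.0, -0.7, -0.0]
width: 21.8
grasp_force: 58.8
```

Request:
step_arm:
  deltas:
    - {"dp":[-0.7,0.05,0],"delta_rot":[0,0,0],"jaw":10}
    - {"dp":[-0.4,0,0.3],"delta_rot":[0,0,0],"jaw":10}
    - {"dp":[0,0,0.7],"delta_rot":[0,0,0],"jaw":10}
    - {"dp":[0,0,0.3],"delta_rot":[0,0,0],"jaw":10}
    - {"dp":[0,0,0],"delta_rot":[0,0,0],"jaw":10}

```text
clock: 5.6
position: [420.5, -79.0, 50.7]
ee_rot: [-179.9, -0.1, 90.0]
contact_force: [0.3, 0.5, -0.2]
width: 22.5
grasp_force: 58.8
```

Request:
step_arm:
  deltas:
    - {"dp":[-0.05,0.02,0.3],"delta_rot":[0,0,0],"jaw":10}
    - {"dp":[0,0,0.3],"delta_rot":[0,0,0],"jaw":10}
    - {"dp":[0,0,0.1],"delta_rot":[0,0,0],"jaw":10}
    - {"dp":[0,0,0],"delta_rot":[0,0,0],"jaw":10}
    - {"dp":[0,0,0],"delta_rot":[0,0,0],"jaw":10}

```text
clock: 6.1
position: [422.3, -81.0, 24.0]
ee_rot: [179.9, 0.0, 90.1]
contact_force: [0.5, -0.3, 0.5]
width: 21.9
grasp_force: 58.8
```

Request:
step_arm:
  deltas:
    - {"dp":[0,0,0.03],"delta_rot":[0,0,0],"jaw":10}
    - {"dp":[0,0,0],"delta_rot":[0,0,0],"jaw":26}
    - {"dp":[0,0,0],"delta_rot":[0,0,0],"jaw":32}
    - {"dp":[0,0,0],"delta_rot":[0,0,0],"jaw":45}
    - {"dp":[0,0,0],"delta_rot":[0,0,0],"jaw":45}

```text
clock: 6.6
position: [422.0, -80.9, 22.2]
ee_rot: [180.0, 0.0, 90.0]
contact_force: [-0.4, -0.1, 1.3]
width: 45.0
grasp_force: 0.0
```

Request:
step_arm:
  deltas:
    - {"dp":[0,0,-0.4],"delta_rot":[0,0,0],"jaw":45}
    - {"dp":[0,0,-0.8],"delta_rot":[0,0,0],"jaw":45}
    - {"dp":[0,0,-1],"delta_rot":[0,0,0],"jaw":60}
    - {"dp":[0,0,-0.7],"delta_rot":[0,0,0],"jaw":60}
    - {"dp":[0,0,0],"delta_rot":[0,0,0],"jaw":60}

```text
clock: 7.1
position: [424.1, -81.8, 141.2]
ee_rot: [179.6, 0.2, 90.1]
contact_force: [-0.4, 0.0, -0.7]
width: 60.3
grasp_force: 0.0
```

Request:
step_arm:
  deltas:
    - {"dp":[0.6,0.8,0],"delta_rot":[0,0,0],"jaw":70}
    - {"dp":[0.6,0.8,0],"delta_rot":[0,0,0],"jaw":70}
    - {"dp":[0.6,0.8,0],"delta_rot":[0,0,0],"jaw":70}
    - {"dp":[0.6,0.8,0],"delta_rot":[0,0,0],"jaw":70}
    - {"dp":[0.6,0.8,0],"delta_rot":[0,0,0],"jaw":70}

```text
clock: 7.6
position: [582.1, 40.4, 136.6]
ee_rot: [-179.9, -0.0, 90.1]
contact_force: [0.1, -0.6, -0.1]
width: 70.1
grasp_force: 0.0
```

Request:
step_arm:
  deltas:
    - {"dp":[0.6,0.6,0],"delta_rot":[0,0,0],"jaw":70}
    - {"dp":[0.1,0,0],"delta_rot":[0,0,0],"jaw":70}
    - {"dp":[0,0,0],"delta_rot":[0,0,0],"jaw":70}
    - {"dp":[0,0,0.3],"delta_rot":[0,0,0],"jaw":70}
    - {"dp":[0,0,0],"delta_rot":[0,0,0],"jaw":70}

```text
clock: 8.1
position: [603.2, 66.3, 123.8]
ee_rot: [-179.7, -0.0, 90.0]
contact_force: [0.3, 0.1, -0.1]
width: 69.7
grasp_force: 0.0
```

```bash
python3 - <<'E'
from h import *
a=bot.snapshot("top")[:,:,::-1][150:260,160:475];b=bot.snapshot("side")[:,:,::-1][110:340,200:460]
o=np.zeros((600,800,3),np.uint8);o[:279,:800]=cv2.resize(a,(800,279),interpolation=2);o[280:600,:362]=cv2.resize(b,(362,320),interpolation=2)
cv2.imwrite("pics/c4.png",o);print(bot.get_state()["position"])
E
```

```text
[604.54674621  66.28664624 125.2235643 ]
```

View pics/c4.png

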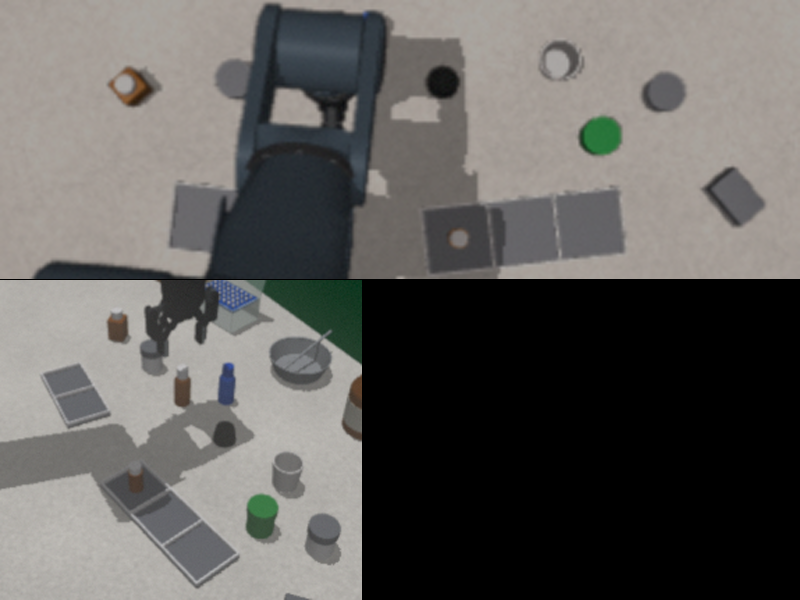

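The vial stands upright in tray3's +y end compartment (crop 458,238), and the rest is undisturbed. Next is the bottle.

Request:
step_arm:
  deltas:
    - {"dp":[0.05,0.1,0.5],"delta_rot":[0,0,0],"jaw":70}
    - {"dp":[0,0,0.8],"delta_rot":[0,0,0],"jaw":70}
    - {"dp":[0,0,0.6],"delta_rot":[0,0,0],"jaw":70}
    - {"dp":[0,0,0.4],"delta_rot":[0,0,0],"jaw":70}
    - {"dp":[0,0,0],"delta_rot":[0,0,0],"jaw":70}

```text
clock: 8.7
position: [608.1, 68.8, 32.1]
ee_rot: [-179.7, -0.0, 90.0]
contact_force: [-0.5, 0.4, -0.5]
width: 69.9
grasp_force: 0.0
```

Request:
step_arm:
  deltas:
    - {"dp":[0,0,0.3],"delta_rot":[0,0,0],"jaw":70}
    - {"dp":[0,0,0],"delta_rot":[0,0,0],"jaw":20}
    - {"dp":[0,0,0],"delta_rot":[0,0,0],"jaw":20}
    - {"dp":[0,0,0],"delta_rot":[0,0,0],"jaw":20}
    - {"dp":[0,0,0],"delta_rot":[0,0,0],"jaw":20}

```text
clock: 9.2
position: [610.6, 69.2, 23.1]
ee_rot: [179.9, 0.0, 90.1]
contact_force: [0.8, -1.0, 3.2]
width: 30.9
grasp_force: 59.4
```

Request:
step_arm:
  deltas:
    - {"dp":[0,0,0],"delta_rot":[0,0,0],"jaw":20}
    - {"dp":[0,0,0],"delta_rot":[0,0,0],"jaw":20}
    - {"dp":[0,0,0],"delta_rot":[0,0,0],"jaw":20}
    - {"dp":[0,0,0],"delta_rot":[0,0,0],"jaw":20}
    - {"dp":[0,0,0],"delta_rot":[0,0,0],"jaw":20}

```text
clock: 9.7
position: [610.6, 69.2, 23.1]
ee_rot: [179.9, 0.0, 90.1]
contact_force: [-0.6, -0.2, 5.8]
width: 30.8
grasp_force: 59.8
```

Request:
step_arm:
  deltas:
    - {"dp":[0,0,-0.4],"delta_rot":[0,0,0],"jaw":20}
    - {"dp":[0,0,-0.8],"delta_rot":[0,0,0],"jaw":20}
    - {"dp":[0,0,-1],"delta_rot":[0,0,0],"jaw":20}
    - {"dp":[0,-0.3,-0.7],"delta_rot":[0,0,0],"jaw":20}
    - {"dp":[-0.4,-0.5,0],"delta_rot":[0,0,0],"jaw":20}

```text
clock: 10.2
position: [581.9, 54.0, 143.3]
ee_rot: [179.3, 0.0, 90.2]
contact_force: [-0.2, -0.7, -1.3]
width: 30.6
grasp_force: 59.5
```

Request:
step_arm:
  deltas:
    - {"dp":[-0.7,-0.7,0],"delta_rot":[0,0,0],"jaw":20}
    - {"dp":[-0.8,-0.7,0],"delta_rot":[0,0,0],"jaw":20}
    - {"dp":[-0.8,-0.7,0],"delta_rot":[0,0,0],"jaw":20}
    - {"dp":[-0.8,-0.6,0],"delta_rot":[0,0,0],"jaw":20}
    - {"dp":[-0.8,-0.6,0],"delta_rot":[0,0,0],"jaw":20}

```text
clock: 10.7
position: [444.9, -103.8, 138.8]
ee_rot: [180.0, 0.0, 90.1]
contact_force: [0.2, -1.2, 0.3]
width: 30.3
grasp_force: 59.4
```

Request:
step_arm:
  deltas:
    - {"dp":[-0.8,-0.3,0],"delta_rot":[0,0,0],"jaw":20}
    - {"dp":[-0.5,-0.1,0],"delta_rot":[0,0,0],"jaw":20}
    - {"dp":[-0.2,0,0],"delta_rot":[0,0,0],"jaw":20}
    - {"dp":[0,0,0],"delta_rot":[0,0,0],"jaw":20}
    - {"dp":[0,0,0],"delta_rot":[0,0,0],"jaw":20}

```text
clock: 11.2
position: [430.1, -162.2, 138.3]
ee_rot: [-180.0, -0.0, 90.1]
contact_force: [0.3, -1.2, -1.2]
width: 30.5
grasp_force: 59.4
```

Request:
step_arm:
  deltas:
    - {"dp":[-0.06,0.04,0.5],"delta_rot":[0,0,0],"jaw":20}
    - {"dp":[0,0,0.9],"delta_rot":[0,0,0],"jaw":20}
    - {"dp":[0,0,0.7],"delta_rot":[0,0,0],"jaw":20}
    - {"dp":[0,0,0.3],"delta_rot":[0,0,0],"jaw":20}
    - {"dp":[0,0,0.2],"delta_rot":[0,0,0],"jaw":20}

```text
clock: 11.7
position: [431.4, -163.6, 32.9]
ee_rot: [-179.9, -0.1, 90.2]
contact_force: [-0.2, -0.2, -0.3]
width: 30.5
grasp_force: 59.5
```

Request:
step_arm:
  deltas:
    - {"dp":[0,0,0.1],"delta_rot":[0,0,0],"jaw":20}
    - {"dp":[0,0,0],"delta_rot":[0,0,0],"jaw":20}
    - {"dp":[0,0,0],"delta_rot":[0,0,0],"jaw":20}
    - {"dp":[0,0,0],"delta_rot":[0,0,0],"jaw":20}
    - {"dp":[0,0,0],"delta_rot":[0,0,0],"jaw":20}

```text
clock: 12.2
position: [432.0, -165.6, 30.7]
ee_rot: [179.9, 0.0, 90.0]
contact_force: [0.2, 0.1, -0.2]
width: 30.4
grasp_force: 59.5
```

Request:
step_arm:
  deltas:
    - {"dp":[0,0,0.08],"delta_rot":[0,0,0],"jaw":20}
    - {"dp":[0,0,0],"delta_rot":[0,0,0],"jaw":20}
    - {"dp":[0,0,0],"delta_rot":[0,0,0],"jaw":36}
    - {"dp":[0,0,0],"delta_rot":[0,0,0],"jaw":45}
    - {"dp":[0,0,0],"delta_rot":[0,0,0],"jaw":55}

```text
clock: 12.7
position: [431.6, -165.3, 26.8]
ee_rot: [-180.0, -0.0, 90.0]
contact_force: [0.1, -0.2, -0.1]
width: 55.2
grasp_force: 0.0
```

Request:
step_arm:
  deltas:
    - {"dp":[0,0,-0.3],"delta_rot":[0,0,0],"jaw":60}
    - {"dp":[0,0,-0.8],"delta_rot":[0,0,0],"jaw":60}
    - {"dp":[0,0,-1],"delta_rot":[0,0,0],"jaw":60}
    - {"dp":[0,0,-0.8],"delta_rot":[0,0,0],"jaw":70}
    - {"dp":[0,0,0],"delta_rot":[0,0,0],"jaw":70}

```text
clock: 13.2
position: [434.0, -166.8, 147.3]
ee_rot: [179.5, 0.3, 90.1]
contact_force: [0.7, -0.7, -0.9]
width: 69.8
grasp_force: 0.0
```

Request:
step_arm:
  deltas:
    - {"dp":[-0.8,0.8,0],"delta_rot":[0,0,0],"jaw":75}
    - {"dp":[-0.8,0.8,0],"delta_rot":[0,0,0],"jaw":75}
    - {"dp":[-0.8,0.8,0],"delta_rot":[0,0,0],"jaw":75}
    - {"dp":[-0.8,0.8,0],"delta_rot":[0,0,0],"jaw":75}
    - {"dp":[-0.8,0.8,0],"delta_rot":[0,0,0],"jaw":75}

```text
clock: 13.7
position: [592.3, -325.9, 142.3]
ee_rot: [-179.9, -0.1, 90.0]
contact_force: [0.9, -0.1, -0.5]
width: 75.0
grasp_force: 0.0
```

Request:
step_arm:
  deltas:
    - {"dp":[-0.1,0.2,0],"delta_rot":[0,0,0],"jaw":75}
    - {"dp":[0,0,0.5],"delta_rot":[0,0,0],"jaw":75}
    - {"dp":[0,0,0.6],"delta_rot":[0,0,0],"jaw":75}
    - {"dp":[0,0,0],"delta_rot":[0,0,0],"jaw":75}
    - {"dp":[0,0,0],"delta_rot":[0,0,0],"jaw":75}

```text
clock: 14.2
position: [598.9, -328.3, 98.2]
ee_rot: [-179.9, -0.1, 90.1]
contact_force: [0.4, 0.7, 0.6]
width: 75.2
grasp_force: 0.0
```

Request:
step_arm:
  deltas:
    - {"dp":[-0.1,0.08,0.4],"delta_rot":[0,0,0],"jaw":75}
    - {"dp":[0,0,0.7],"delta_rot":[0,0,0],"jaw":75}
    - {"dp":[0,0,0.5],"delta_rot":[0,0,0],"jaw":75}
    - {"dp":[0,0,0.1],"delta_rot":[0,0,0],"jaw":75}
    - {"dp":[0,0,0],"delta_rot":[0,0,0],"jaw":75}

```text
clock: 14.7
position: [602.9, -333.2, 30.4]
ee_rot: [-180.0, -0.0, 90.0]
contact_force: [1.5, -0.2, 0.4]
width: 74.8
grasp_force: 0.0
```

Request:
step_arm:
  deltas:
    - {"dp":[0,0,0],"delta_rot":[0,0,0],"jaw":30}
    - {"dp":[0,0,0],"delta_rot":[0,0,0],"jaw":30}
    - {"dp":[0,0,0],"delta_rot":[0,0,0],"jaw":30}
    - {"dp":[0,0,0],"delta_rot":[0,0,0],"jaw":30}
    - {"dp":[0,0,0],"delta_rot":[0,0,0],"jaw":30}

```text
clock: 15.2
position: [604.3, -334.2, 32.9]
ee_rot: [179.8, 0.1, 90.1]
contact_force: [0.1, -0.6, 5.4]
width: 45.9
grasp_force: 61.8
```

Request:
step_arm:
  deltas:
    - {"dp":[0,0,-0.4],"delta_rot":[0,0,0],"jaw":30}
    - {"dp":[0,0,-0.8],"delta_rot":[0,0,0],"jaw":30}
    - {"dp":[0,0,-0.9],"delta_rot":[0,0,0],"jaw":30}
    - {"dp":[0,-0.2,-0.6],"delta_rot":[0,0,0],"jaw":30}
    - {"dp":[0.2,-0.6,0],"delta_rot":[0,0,0],"jaw":30}

```text
clock: 15.7
position: [575.0, -328.3, 144.6]
ee_rot: [179.4, 0.5, 90.1]
contact_force: [0.4, -0.5, -0.7]
width: 46.0
grasp_force: 61.5
```

Request:
step_arm:
  deltas:
    - {"dp":[0.5,-0.8,0],"delta_rot":[0,0,0],"jaw":30}
    - {"dp":[0.5,-0.9,0],"delta_rot":[0,0,0],"jaw":30}
    - {"dp":[0.5,-0.9,0],"delta_rot":[0,0,0],"jaw":30}
    - {"dp":[0.4,-0.6,0],"delta_rot":[0,0,0],"jaw":30}
    - {"dp":[0,0,0],"delta_rot":[0,0,0],"jaw":30}

```text
clock: 16.2
position: [438.3, -245.3, 139.2]
ee_rot: [-179.7, -0.3, 90.0]
contact_force: [0.6, 0.2, 0.2]
width: 46.0
grasp_force: 61.5
```

Request:
step_arm:
  deltas:
    - {"dp":[-0.03,0.05,0.5],"delta_rot":[0,0,0],"jaw":30}
    - {"dp":[0,0,0.9],"delta_rot":[0,0,0],"jaw":30}
    - {"dp":[0,0,0.7],"delta_rot":[0,0,0],"jaw":30}
    - {"dp":[0,0,0.3],"delta_rot":[0,0,0],"jaw":30}
    - {"dp":[0,0,0],"delta_rot":[0,0,0],"jaw":30}

```text
clock: 16.7
position: [444.8, -250.4, 41.8]
ee_rot: [-179.9, -0.1, 90.0]
contact_force: [0.3, -0.0, -0.0]
width: 46.1
grasp_force: 61.6
```

Request:
step_arm:
  deltas:
    - {"dp":[0,0,0.1],"delta_rot":[0,0,0],"jaw":30}
    - {"dp":[0,0,0],"delta_rot":[0,0,0],"jaw":30}
    - {"dp":[0,0,0],"delta_rot":[0,0,0],"jaw":30}
    - {"dp":[0,0,0],"delta_rot":[0,0,0],"jaw":30}
    - {"dp":[0,0,0],"delta_rot":[0,0,0],"jaw":30}

```text
clock: 17.2
position: [445.2, -250.7, 39.5]
ee_rot: [180.0, 0.0, 90.0]
contact_force: [-0.9, 0.4, 0.1]
width: 45.8
grasp_force: 61.6
```

Request:
step_arm:
  deltas:
    - {"dp":[0.1,-0.09,0],"delta_rot":[0,0,0],"jaw":30}
    - {"dp":[0,0,0.05],"delta_rot":[0,0,0],"jaw":30}
    - {"dp":[0,0,0],"delta_rot":[0,0,0],"jaw":30}
    - {"dp":[0,0,0],"delta_rot":[0,0,0],"jaw":52}
    - {"dp":[0,0,0],"delta_rot":[0,0,0],"jaw":65}

```text
clock: 17.7
position: [441.6, -246.8, 36.9]
ee_rot: [180.0, 0.0, 90.0]
contact_force: [0.5, 0.7, 0.0]
width: 64.6
grasp_force: 0.0
```

Request:
step_arm:
  deltas:
    - {"dp":[0,0,0],"delta_rot":[0,0,0],"jaw":70}
    - {"dp":[0,0,-0.3],"delta_rot":[0,0,0],"jaw":70}
    - {"dp":[0,0,-0.8],"delta_rot":[0,0,0],"jaw":70}
    - {"dp":[0,0,-0.9],"delta_rot":[0,0,0],"jaw":70}
    - {"dp":[0,0,-0.5],"delta_rot":[0,0,0],"jaw":70}

```text
clock: 18.2
position: [442.2, -247.3, 140.0]
ee_rot: [179.8, 0.2, 90.0]
contact_force: [0.6, -0.8, -0.2]
width: 70.2
grasp_force: 0.0
```

Request:
step_arm:
  deltas:
    - {"dp":[-0.6,0.1,0],"delta_rot":[0,0,0],"jaw":80}
    - {"dp":[-1,0.2,0],"delta_rot":[0,0,0],"jaw":80}
    - {"dp":[-1,0.2,0],"delta_rot":[0,0,0],"jaw":80}
    - {"dp":[-1,0.2,0],"delta_rot":[0,0,0],"jaw":80}
    - {"dp":[-0.7,0.1,0],"delta_rot":[0,0,0],"jaw":80}

```text
clock: 18.7
position: [474.2, -421.7, 138.2]
ee_rot: [179.9, 0.2, 90.0]
contact_force: [-1.3, -0.7, 0.1]
width: 80.2
grasp_force: 0.0
```

Request:
step_arm:
  deltas:
    - {"dp":[0,0,0],"delta_rot":[0,0,1],"jaw":75}
    - {"dp":[0,0,0],"delta_rot":[0,0,1],"jaw":75}
    - {"dp":[0,0,0],"delta_rot":[0,0,1],"jaw":75}
    - {"dp":[0,0,0],"delta_rot":[0,0,1],"jaw":75}
    - {"dp":[0,0,0],"delta_rot":[0,0,1],"jaw":75}

```text
clock: 19.2
position: [473.4, -418.5, 137.7]
ee_rot: [180.0, 0.0, 64.8]
contact_force: [-1.2, -0.6, 0.3]
width: 74.8
grasp_force: 0.0
```

Request:
step_arm:
  deltas:
    - {"dp":[0,0,0],"delta_rot":[0,0,1],"jaw":75}
    - {"dp":[0,0,0.2],"delta_rot":[0,0,1],"jaw":75}
    - {"dp":[0,0,0.4],"delta_rot":[0,0,1],"jaw":75}
    - {"dp":[0,0,0.4],"delta_rot":[0,0,1],"jaw":75}
    - {"dp":[0,0,0],"delta_rot":[0,0,0.6],"jaw":75}

```text
clock: 19.7
position: [472.3, -417.1, 95.5]
ee_rot: [-179.8, -0.0, 41.9]
contact_force: [-0.1, -0.0, 0.1]
width: 74.7
grasp_force: 0.0
```

```bash
python3 - <<'E'
from h import *
a=bot.snapshot("top")[:,:,::-1][150:260,160:475];b=bot.snapshot("side")[:,:,::-1][180:400,230:500]
o=np.zeros((600,800,3),np.uint8);o[:279,:800]=cv2.resize(a,(800,279),interpolation=2);o[280:600,:393]=cv2.resize(b,(393,320),interpolation=2)
cv2.imwrite("pics/c5.png",o);s=bot.get_state();p=s["position"];print(p,s["ee_rot"],s["width"])
y=np.radians(s["ee_rot"][2]);d=np.array([476,-420.5])-p[:2];print("tool x,y units",(d@[np.cos(y),np.sin(y)])/40,(d@[np.sin(y),-np.cos(y)])/40)
E
```

```text
[ 473.23239505 -418.20362685   97.03885332] [-1.79953615e+02 -1.80618760e-03  4.20546243e+01] 75.13531100843504
tool x,y units 0.012919124739569026 0.08897303229997125
```

View pics/c5.png

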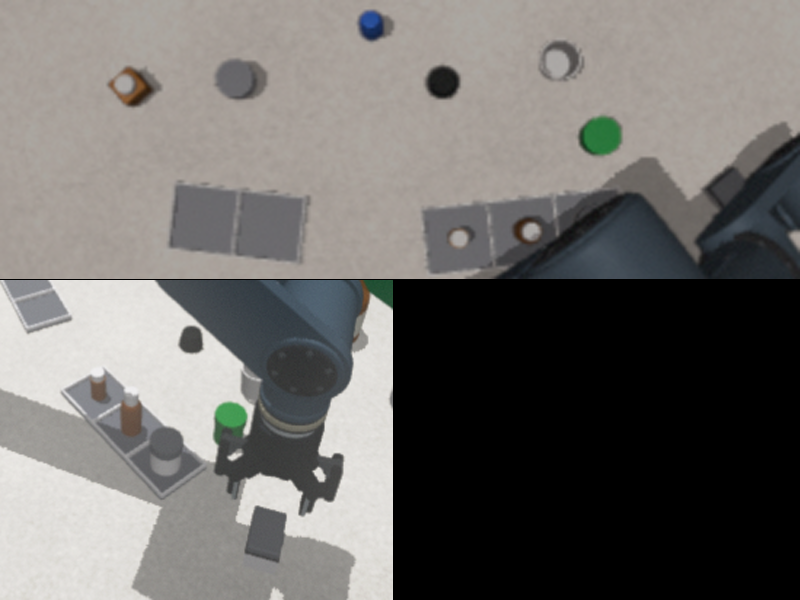

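Tray3's three items stand upright, and the gripper is over the tip box, closing across its short side. I'll descend.

Request:
step_arm:
  deltas:
    - {"dp":[0,0.09,0.4],"delta_rot":[0,0,0],"jaw":75}
    - {"dp":[0,0,0.7],"delta_rot":[0,0,0],"jaw":75}
    - {"dp":[0,0,0.6],"delta_rot":[0,0,0],"jaw":75}
    - {"dp":[0,0,0.3],"delta_rot":[0,0,0],"jaw":75}
    - {"dp":[0,0,0],"delta_rot":[0,0,0],"jaw":75}

```text
clock: 20.3
position: [475.0, -420.1, 14.8]
ee_rot: [-179.8, -0.0, 42.1]
contact_force: [0.4, -0.2, -0.2]
width: 75.1
grasp_force: 0.0
```

Request:
step_arm:
  deltas:
    - {"dp":[0,0,0],"delta_rot":[0,0,0],"jaw":30}
    - {"dp":[0,0,0],"delta_rot":[0,0,0],"jaw":30}
    - {"dp":[0,0,0],"delta_rot":[0,0,0],"jaw":30}
    - {"dp":[0,0,0],"delta_rot":[0,0,0],"jaw":30}
    - {"dp":[0,0,0],"delta_rot":[0,0,0],"jaw":30}

```text
clock: 20.8
position: [476.8, -422.2, 18.5]
ee_rot: [179.8, 0.0, 42.1]
contact_force: [0.1, 0.5, 5.3]
width: 41.6
grasp_force: 61.6
```

Request:
step_arm:
  deltas:
    - {"dp":[0,0,-0.4],"delta_rot":[0,0,0],"jaw":30}
    - {"dp":[0,0,-0.8],"delta_rot":[0,0,-0.5],"jaw":30}
    - {"dp":[0,0,-0.9],"delta_rot":[0,0,-1],"jaw":30}
    - {"dp":[0,0,-0.7],"delta_rot":[0,0,-1],"jaw":30}
    - {"dp":[0,0,-0.2],"delta_rot":[0,0,-1],"jaw":30}

```text
clock: 21.3
position: [477.2, -422.6, 141.6]
ee_rot: [179.6, 0.1, 59.8]
contact_force: [0.9, -0.3, -0.9]
width: 41.4
grasp_force: 61.1
```

Request:
step_arm:
  deltas:
    - {"dp":[0,0,0],"delta_rot":[0,0,-1],"jaw":30}
    - {"dp":[0,0,0],"delta_rot":[0,0,-1],"jaw":30}
    - {"dp":[0,0,0],"delta_rot":[0,0,-1],"jaw":30}
    - {"dp":[0,0,0],"delta_rot":[0,0,-1],"jaw":30}
    - {"dp":[0,0,0],"delta_rot":[0,0,-1],"jaw":30}

```text
clock: 21.8
position: [475.6, -420.7, 137.6]
ee_rot: [-180.0, -0.0, 84.8]
contact_force: [0.3, 0.7, -0.8]
width: 41.4
grasp_force: 61.1
```

Request:
step_arm:
  deltas:
    - {"dp":[0,0,0],"delta_rot":[0,0,-1],"jaw":30}
    - {"dp":[0.4,0,0],"delta_rot":[0,0,-0.1],"jaw":30}
    - {"dp":[0.8,0,0],"delta_rot":[0,0,0],"jaw":30}
    - {"dp":[1,0,0],"delta_rot":[0,0,0],"jaw":30}
    - {"dp":[1,0,0],"delta_rot":[0,0,0],"jaw":30}

```text
clock: 22.3
position: [475.1, -290.6, 137.2]
ee_rot: [-180.0, -0.1, 89.9]
contact_force: [-0.4, 0.0, -0.9]
width: 41.1
grasp_force: 61.1
```

Request:
step_arm:
  deltas:
    - {"dp":[1,-0.1,0],"delta_rot":[0,0,0],"jaw":30}
    - {"dp":[1,-0.1,0],"delta_rot":[0,0,0],"jaw":30}
    - {"dp":[1,-0.1,0],"delta_rot":[0,0,0],"jaw":30}
    - {"dp":[1,-0.1,0],"delta_rot":[0,0,0],"jaw":30}
    - {"dp":[1,-0.1,0],"delta_rot":[0,0,0],"jaw":30}

```text
clock: 22.8
position: [454.4, -90.5, 137.4]
ee_rot: [-180.0, -0.0, 89.9]
contact_force: [0.1, -0.8, -0.7]
width: 41.2
grasp_force: 61.1
```

Request:
step_arm:
  deltas:
    - {"dp":[1,-0.1,0],"delta_rot":[0,0,0],"jaw":30}
    - {"dp":[1,-0.1,0],"delta_rot":[0,0,0],"jaw":30}
    - {"dp":[1,-0.1,0],"delta_rot":[0,0,0],"jaw":30}
    - {"dp":[1,-0.1,0],"delta_rot":[0,0,0],"jaw":30}
    - {"dp":[1,-0.1,0],"delta_rot":[0,0,0],"jaw":30}

```text
clock: 23.3
position: [433.9, 109.0, 137.4]
ee_rot: [-180.0, -0.0, 90.0]
contact_force: [-0.1, 0.6, -1.0]
width: 41.2
grasp_force: 61.1
```

Request:
step_arm:
  deltas:
    - {"dp":[0.7,0,0],"delta_rot":[0,0,0],"jaw":30}
    - {"dp":[0.4,0,0],"delta_rot":[0,0,0],"jaw":30}
    - {"dp":[0,0,0.5],"delta_rot":[0,0,0],"jaw":30}
    - {"dp":[0,0,0.7],"delta_rot":[0,0,0],"jaw":30}
    - {"dp":[0,0,0.3],"delta_rot":[0,0,0],"jaw":30}

```text
clock: 23.8
position: [433.3, 151.6, 76.1]
ee_rot: [-179.8, 0.0, 90.0]
contact_force: [-0.3, -0.4, -1.3]
width: 41.2
grasp_force: 61.0
```

Request:
step_arm:
  deltas:
    - {"dp":[0,0,0.3],"delta_rot":[0,0,0],"jaw":30}
    - {"dp":[0,0,0],"delta_rot":[0,0,0],"jaw":30}
    - {"dp":[0,0,0],"delta_rot":[0,0,0],"jaw":30}
    - {"dp":[0,0,0],"delta_rot":[0,0,0],"jaw":30}
    - {"dp":[0,0,0],"delta_rot":[0,0,0],"jaw":30}

```text
clock: 24.3
position: [435.9, 150.9, 65.7]
ee_rot: [179.9, -0.0, 90.0]
contact_force: [0.8, 0.3, -1.5]
width: 41.1
grasp_force: 61.0
```

Request:
step_arm:
  deltas:
    - {"dp":[0.16,-0.04,0.2],"delta_rot":[0,0,0],"jaw":30}
    - {"dp":[0,0,0.5],"delta_rot":[0,0,0],"jaw":30}
    - {"dp":[0,0,0.2],"delta_rot":[0,0,0],"jaw":30}
    - {"dp":[0,0,0],"delta_rot":[0,0,0],"jaw":30}
    - {"dp":[0,0,0],"delta_rot":[0,0,0],"jaw":30}

```text
clock: 24.8
position: [433.8, 157.3, 28.8]
ee_rot: [-180.0, 0.0, 90.0]
contact_force: [-0.5, 0.6, -1.0]
width: 41.3
grasp_force: 61.0
```

Request:
step_arm:
  deltas:
    - {"dp":[0,0,0.12],"delta_rot":[0,0,0],"jaw":30}
    - {"dp":[0,0,0],"delta_rot":[0,0,0],"jaw":30}
    - {"dp":[0,0,0],"delta_rot":[0,0,0],"jaw":30}
    - {"dp":[0,0,0],"delta_rot":[0,0,0],"jaw":46}
    - {"dp":[0,0,0],"delta_rot":[0,0,0],"jaw":55}

```text
clock: 25.3
position: [434.2, 157.2, 24.3]
ee_rot: [180.0, -0.0, 90.0]
contact_force: [0.1, 0.3, -0.2]
width: 54.9
grasp_force: 0.0
```

Request:
step_arm:
  deltas:
    - {"dp":[0,0,0],"delta_rot":[0,0,0],"jaw":60}
    - {"dp":[0,0,-0.4],"delta_rot":[0,0,0],"jaw":60}
    - {"dp":[0,0,-0.8],"delta_rot":[0,0,0],"jaw":60}
    - {"dp":[0,0,-1],"delta_rot":[0,0,0],"jaw":70}
    - {"dp":[0.2,0.4,-0.5],"delta_rot":[0,0,0],"jaw":75}

```text
clock: 25.8
position: [448.1, 164.9, 134.3]
ee_rot: [-179.9, 0.0, 90.0]
contact_force: [-0.1, -0.2, -0.9]
width: 74.9
grasp_force: 0.0
```

Request:
step_arm:
  deltas:
    - {"dp":[0.2,0.8,0],"delta_rot":[0,0,0],"jaw":75}
    - {"dp":[0.2,1,0],"delta_rot":[0,0,0],"jaw":75}
    - {"dp":[0.2,1,0],"delta_rot":[0,0,0],"jaw":75}
    - {"dp":[0.1,1,0],"delta_rot":[0,0,0],"jaw":75}
    - {"dp":[0,0.3,0],"delta_rot":[0,0,0],"jaw":75}

```text
clock: 26.3
position: [618.7, 193.7, 132.6]
ee_rot: [179.7, -0.0, 90.0]
contact_force: [-1.4, 0.7, -0.1]
width: 74.8
grasp_force: 0.0
```

Request:
step_arm:
  deltas:
    - {"dp":[0,0,0.3],"delta_rot":[0,0,0],"jaw":75}
    - {"dp":[0,0,0.5],"delta_rot":[0,0,0],"jaw":75}
    - {"dp":[0,0,0.2],"delta_rot":[0,0,0],"jaw":75}
    - {"dp":[0,0,0],"delta_rot":[0,0,0],"jaw":75}
    - {"dp":[0,0,0],"delta_rot":[0,0,0],"jaw":75}

```text
clock: 26.8
position: [613.2, 193.3, 92.0]
ee_rot: [-179.9, 0.0, 90.1]
contact_force: [0.6, 0.4, -0.4]
width: 74.9
grasp_force: 0.0
```

Request:
step_arm:
  deltas:
    - {"dp":[0,0.03,0.4],"delta_rot":[0,0,0],"jaw":75}
    - {"dp":[0,0,0.7],"delta_rot":[0,0,0],"jaw":75}
    - {"dp":[0,0,0.4],"delta_rot":[0,0,0],"jaw":75}
    - {"dp":[0,0,0],"delta_rot":[0,0,0],"jaw":75}
    - {"dp":[0,0,0],"delta_rot":[0,0,0],"jaw":30}

```text
clock: 27.3
position: [615.1, 193.3, 31.8]
ee_rot: [-180.0, 0.0, 90.0]
contact_force: [-0.4, 0.1, -0.1]
width: 62.2
grasp_force: 0.0
```

Request:
step_arm:
  deltas:
    - {"dp":[0,0,0],"delta_rot":[0,0,0],"jaw":30}
    - {"dp":[0,0,0],"delta_rot":[0,0,0],"jaw":30}
    - {"dp":[0,0,0],"delta_rot":[0,0,0],"jaw":30}
    - {"dp":[0,0,0],"delta_rot":[0,0,0],"jaw":30}
    - {"dp":[0,0,0],"delta_rot":[0,0,0],"jaw":30}

```text
clock: 27.8
position: [616.2, 193.5, 33.4]
ee_rot: [179.9, -0.0, 90.0]
contact_force: [-1.6, -0.2, 6.4]
width: 46.1
grasp_force: 61.7
```

Request:
step_arm:
  deltas:
    - {"dp":[0,0,-0.4],"delta_rot":[0,0,0],"jaw":30}
    - {"dp":[0,0,-0.8],"delta_rot":[0,0,0],"jaw":30}
    - {"dp":[0,0,-0.9],"delta_rot":[0,0,0],"jaw":30}
    - {"dp":[0,-0.4,-0.4],"delta_rot":[0,0,0],"jaw":30}
    - {"dp":[0.2,-0.8,0],"delta_rot":[0,0,0],"jaw":30}

```text
clock: 28.3
position: [571.5, 200.9, 136.3]
ee_rot: [179.4, -0.1, 89.9]
contact_force: [-0.4, 0.7, -1.7]
width: 46.3
grasp_force: 61.6
```

Request:
step_arm:
  deltas:
    - {"dp":[0.3,-0.9,0],"delta_rot":[0,0,0],"jaw":30}
    - {"dp":[0.3,-1,0],"delta_rot":[0,0,0],"jaw":30}
    - {"dp":[0.3,-0.8,0],"delta_rot":[0,0,0],"jaw":30}
    - {"dp":[0.1,-0.4,0],"delta_rot":[0,0,0],"jaw":30}
    - {"dp":[0,0,0],"delta_rot":[0,0,0],"jaw":30}

```text
clock: 28.8
position: [439.6, 241.5, 132.5]
ee_rot: [-179.8, 0.0, 90.2]
contact_force: [0.3, -0.3, -1.3]
width: 45.8
grasp_force: 61.6
```

Request:
step_arm:
  deltas:
    - {"dp":[0,0,0.3],"delta_rot":[0,0,0],"jaw":30}
    - {"dp":[0,0,0.8],"delta_rot":[0,0,0],"jaw":30}
    - {"dp":[0,0,0.7],"delta_rot":[0,0,0],"jaw":30}
    - {"dp":[0,0,0],"delta_rot":[0,0,0],"jaw":30}
    - {"dp":[0,0,0],"delta_rot":[0,0,0],"jaw":30}

```text
clock: 29.3
position: [444.1, 240.8, 59.4]
ee_rot: [-180.0, 0.0, 90.0]
contact_force: [0.8, 0.2, 0.1]
width: 45.8
grasp_force: 61.7
```

Request:
step_arm:
  deltas:
    - {"dp":[0,-0.03,0.3],"delta_rot":[0,0,0],"jaw":30}
    - {"dp":[0,0,0.2],"delta_rot":[0,0,0],"jaw":30}
    - {"dp":[0,0,0],"delta_rot":[0,0,0],"jaw":30}
    - {"dp":[0,0,0],"delta_rot":[0,0,0],"jaw":30}
    - {"dp":[0,0,0],"delta_rot":[0,0,0],"jaw":30}

```text
clock: 29.8
position: [442.2, 241.3, 40.5]
ee_rot: [180.0, -0.0, 90.1]
contact_force: [-0.5, 0.1, -0.3]
width: 45.9
grasp_force: 61.7
```

Request:
step_arm:
  deltas:
    - {"dp":[0,0,0.03],"delta_rot":[0,0,0],"jaw":30}
    - {"dp":[0,0,0],"delta_rot":[0,0,0],"jaw":30}
    - {"dp":[0,0,0],"delta_rot":[0,0,0],"jaw":52}
    - {"dp":[0,0,0],"delta_rot":[0,0,0],"jaw":60}
    - {"dp":[0,0,0],"delta_rot":[0,0,0],"jaw":70}

```text
clock: 30.3
position: [442.0, 241.2, 39.0]
ee_rot: [180.0, -0.0, 90.0]
contact_force: [-0.5, -0.7, 0.3]
width: 70.0
grasp_force: 0.0
```

Request:
step_arm:
  deltas:
    - {"dp":[0,0,-0.3],"delta_rot":[0,0,0],"jaw":70}
    - {"dp":[0,0,-0.8],"delta_rot":[0,0,0],"jaw":70}
    - {"dp":[0,0,-0.9],"delta_rot":[0,0,0],"jaw":70}
    - {"dp":[0.4,0,-0.6],"delta_rot":[0,0,0],"jaw":70}
    - {"dp":[1,0,0],"delta_rot":[0,0,0],"jaw":70}

```text
clock: 30.8
position: [444.1, 296.7, 147.4]
ee_rot: [179.6, -0.1, 89.8]
contact_force: [0.5, 0.4, 0.1]
width: 69.9
grasp_force: 0.0
```

Request:
step_arm:
  deltas:
    - {"dp":[1,0,0],"delta_rot":[0,0,0],"jaw":70}
    - {"dp":[1,0,0],"delta_rot":[0,0,0],"jaw":70}
    - {"dp":[1,-0.3,0],"delta_rot":[0,0,0],"jaw":70}
    - {"dp":[1,-0.3,0],"delta_rot":[0,0,0],"jaw":70}
    - {"dp":[1,-0.3,0],"delta_rot":[0,0,0],"jaw":70}

```text
clock: 31.3
position: [405.0, 498.7, 143.9]
ee_rot: [180.0, -0.0, 90.0]
contact_force: [0.8, 0.5, 0.2]
width: 70.2
grasp_force: 0.0
```

```bash
python3 - <<'E'
from h import *
t=bot.snapshot("top")[:,:,::-1];s=bot.snapshot("side")[:,:,::-1]
a=t[150:265,160:475];b=s[110:390,190:460]
o=np.zeros((600,800,3),np.uint8);o[:292,:800]=cv2.resize(a,(800,292),interpolation=2);o[293:600,:296]=cv2.resize(b,(296,307),interpolation=2)
o[293:593,300:800]=cv2.resize(t[215:260,325:400],(500,300),interpolation=0)
cv2.imwrite("pics/c6.png",o);print(bot.get_state()["position"])
for n,P in(("vial",(421.6,-81.3,59)),("bottle",(431.7,-164.5,89)),("jarB",(441.6,-246.8,59)),("box",(434.3,157.3,54)),("jarA",(442.9,240.4,59))):
    e=proj("top",[P])[0];print(n,"expected top px",e.round(1),"c6",((e-[160,150]+.5)*2.54).round(),"zoom",((e-[325,215]+.5)*6.67+[300,293]).round())
E
```

```text
[403.90164943 502.10085033 144.05470988]
vial expected top px [340.6 244.2] c6 [460. 240.] zoom [408. 491.]
bottle expected top px [368.6 241.3] c6 [531. 233.] zoom [594. 472.]
jarB expected top px [394.3 238. ] c6 [596. 225.] zoom [766. 450.]
box expected top px [263.3 239.3] c6 [264. 228.] zoom [-108.  458.]
jarA expected top px [236.4 236.2] c6 [195. 220.] zoom [-287.  438.]
```

View pics/c6.png

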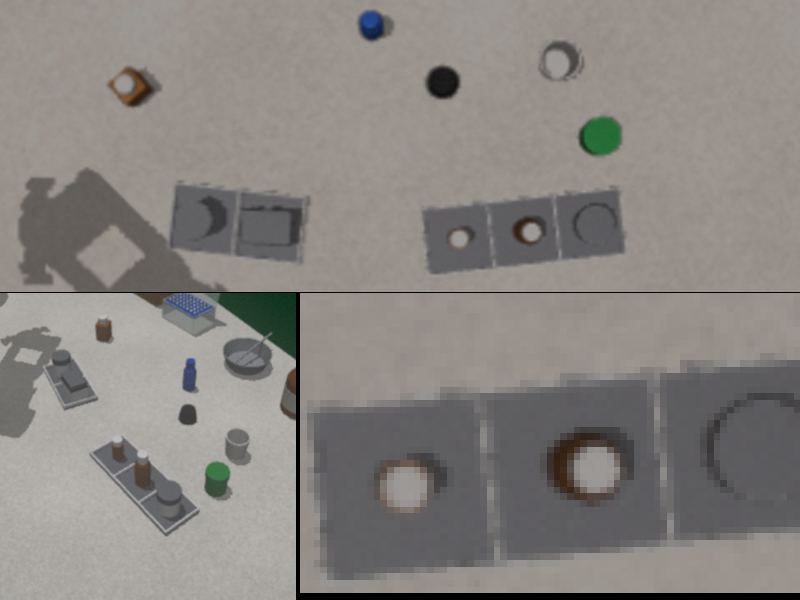

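All five items stand upright within about 1 px (3 mm) of their expected centres: vial (460,238), bottle (531,232), jar (596,224), box (265,228) and jar (196,219). The stock that stays has not moved, so I'm handing the job in.

```bash
python3 -c "
from bench import bot
print(bot.sign_off())"
```

```text
the job is handed in; nothing more can be done
None
```

Both kits are made up and handed in (no verdict was returned): in the last pictures all five items stood upright near the centres of their compartments, with the square bottle, beaker and stopper still in place.

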